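Turn a row of spindle parts round onto the other rack

ROBOT

A 6-joint arm with a two-finger parallel gripper is mounted at the origin on a cart in front of the work surface, level with it; the furniture and walls round the work are solid. World frame = base frame: x ahead of the robot, y to its left, z up, the work surface at z = 0. Lengths are in m, angles in rad, forces in N, time in s.
With the tool pointing down it reaches from about 0.375 to 0.9 m from the base axis. Payload 3.1 kg.
Tool frame: the origin (TCP) lies midway between the tips of the shut fingers; the grasp point (between the pads) lies 19 mm behind it (manip.hold_point_z is the distance from the TCP to the grasp point, in m); x points along the fingers, y is the direction in which the jaws open and shut, and the axes are right-handed (so a half turn about x gives the same grasp; the last joint's range is limited). The gripper opens to 85 mm and grips with 20 to 120 N. Pads are 22 mm wide; open, the fingers measure 114 mm over their backs; the gripper's body (76 mm by 85 mm) begins 54 mm behind the grasp point. The pads swing forward as they close: fully open they stand 13 mm farther back than shut.
Start: joints at [0.948, 0.527, 1.433, -0, 1.181, -0.178], TCP at [0.269, 0.564, 0.231] pointing down, gripper open.
Joint ranges: [-3.08, 3.08], [-0.75, 2.2], [0.22, 2.44], [-1.43, 4.57], [0, 2.65], [-2.85, 2.85]. Speed limits (rad/s): [2.79, 2.79, 3.14, 3.14, 3.14, 3.14].

INTERFACE

Orientations are given as a unit quaternion [x, y, z, w].
In Python, from station import manip, snapshot gives the robot as it stands.
- The arm moves only by the shell command python3 -m crank 'ROWS' [FORCE]. ROWS is JSON, a list of rows, each a list of 5 numbers: the finger opening in m, from 0 to 0.0854, then the shift along the tool's x, y, z in m, then the turn about the tool's x in rad. In form: [[grip, tx, ty, tz, yaw], ...]. A call has 1 to 5 rows; each row shifts and turns the commanded pose from where the row before left it, along the tool's axes as they then stand; what a row does not reach is not made up. A row lasts 1/10 s, in which the tool goes at most 50 mm and 8.59 degrees, less where a joint would pass 70% of its speed; a pose out of reach is approached as far as the arm can. A call is refused whole if a number of a shift passes 0.05 or a number of a turn 0.15, either way. A call with a gripper value outside its range is refused whole. The fingers move at their own pace and stop on an object; FORCE is the grip in N (left out, the last holds). Time passes only in rows, so rows that do not move let the fingers close. It gives the time, the measured TCP pose, the force and the opening at its end, in the units of the state.
- manip.sense(): the state, without advancing time (a new reading comes with each control period).
- snapshot(name): name is "side" or "top"; returns a dict with "image" (400x640x3 uint8, blue, green, red), "range_z" (400x640 float32, m along the optical axis (not along the pixel's ray), 0 where there is no reading), "vertical_fov" (degrees; the focal length in pixels is half the picture's height over the tangent of half this angle, whatever the lens; pixels are square), "cx", "cy" (the principal point, pixels), "extrinsics" (4x4, takes a point from world to camera coordinates). Camera axes: x right, y up, looking along -z (the intrinsics and any distortion apply to the point x, -y, -z); pixel columns grow to the right and rows downward; lengths in m; the calibration is good to about 2 mm. A picture is of the moment at which its call begins.
- manip.sign_off(): hands the job in, once; it reports no verdict.
The state is a dict: "t": time; "q": joint angles; "qd": joint speeds; "tau": joint torques, N m; "tcp_pos": TCP position; "tool_rot": TCP orientation; "force": force on the tool from outside, world axes, zero at the start; "ft_torque": the same for the moment, N m; "finger_gap": opening from 0.0 (shut) to 1.0 (fully open).
Only numpy, scipy, OpenCV 4.12 (cv2) and the standard library are available. Lean on these libraries where they do the work, as an engineer would, in place of code of your own. Each camera call takes 0.05 s, during which the arm holds its last target.

TASK

The four spindle parts lie on the wooden rack in the order in which they came off; for refitting, move them to the green rack in the reverse order, one to each bay, so that the part now in the leftmost bay of the wooden rack ends in the rightmost bay of the green rack, the second from the left in the second from the right, and so on. Set each part down flat, the same way up as it is now, on the middle of its grey pad, and leave all four lying still.

Things in the scene. Friction and masses are not known exactly. Their poses are not given: they have to be found in the camera images.
- bearing_mid (a point): Ball bearing: a pale grey ring, 52 mm outside diameter, 18 mm high, lying flat on the red pad at the start. This point is its centre, half-way up; z is its axis. Loose, under 0.25 kg.
- nut_mid (a point): Large grey hexagon nut, 32 mm across x and 34 mm across y of its own axes (flats face its own +x and -x, corners +y and -y), 16 mm high, lying flat on the yellow pad at the start. This point is its centre, half-way up; z is its axis. Loose, under 0.25 kg.
- bush_mid (a point): Plain brass bush: a golden tube, 34 mm outside and 22 mm inside diameter, 30 mm high, standing upright on the blue pad at the start. This point is its centre, half-way up; z is its axis. Loose, under 0.25 kg.
- pulley_mid (a point): Black V-belt pulley with a steel hub: 50 mm diameter over both rims, 22 mm high (the hub stands 1 mm higher), lying flat on the white pad at the start. This point is its centre, half-way up; z is its axis. Loose, under 0.25 kg.
- wood_rack: Light wooden rack: fixed board 75 mm deep (x), 340 long (y, +y its left end), near square to the bench. Origin: centre of its underside, on the bench. Bay centres at x 0, y +120, +40, -40, -120 mm. Board top 12 mm high, dividers 5 thick and 27 high, end cheeks 26 high; front and back open. Each bay has a coloured pad with one part on it, in any order.
- green_rack: Green painted rack: fixed board 75 mm deep (x), 340 long (y, +y its left end), near square to the bench. Origin: centre of its underside, on the bench. Bay centres at x 0, y +120, +40, -40, -120 mm. Board top 12 mm high, dividers 5 thick and 27 high, end cheeks 26 high; front and back open. Each bay has a grey pad, 62 by 66 mm, its top 15 mm above the bench. Empty at the start.
- red_pad: Red pad, 62 by 66 by 3 mm, fixed in one bay of the wooden rack, at the bay's centre; the bearing lies on it at the start, so it marks the bay the bearing came from. Origin: centre of its underside; its top is 15 mm above the bench.
- yellow_pad: Yellow pad, 62 by 66 by 3 mm, fixed in one bay of the wooden rack, at the bay's centre; the nut lies on it at the start, so it marks the bay the nut came from. Origin: centre of its underside; its top is 15 mm above the bench.
- blue_pad: Blue pad, 62 by 66 by 3 mm, fixed in one bay of the wooden rack, at the bay's centre; the bush lies on it at the start, so it marks the bay the bush came from. Origin: centre of its underside; its top is 15 mm above the bench.
- white_pad: White pad, 62 by 66 by 3 mm, fixed in one bay of the wooden rack, at the bay's centre; the pulley lies on it at the start, so it marks the bay the pulley came from. Origin: centre of its underside; its top is 15 mm above the bench.
Mind the look-alikes: they are no part of the job. What is shaped like the part that bears nut_mid but turquoise is not meant.

How it is judged:
By the outcome, as a careful person would: the job done as asked, in the order asked, and still so for the second after the job is handed in, with the robot touching nothing.
It also fails if it takes over 93 s, if anything falls off the work surface, if the arm or the gripper's body presses on something with over 40 N, if the wrist force passes 120 N, or if a joint passes its speed limit or range.

## Working session

There is one attempt and no reset: what is moved stays moved. The work goes in short steps, Python scripts to look and compute and a shell command to move; the robot and the scene stay as the last step left them, time stands still between calls to the robot, and variables do not carry over. Pictures are saved under pics/ and viewed, and the job is handed in when it is done.

```bash
ls; mkdir -p pics; cat > h.py <<'E'
import numpy as np,cv2
from station import manip,snapshot
def save(n,f):
    s=snapshot(n); cv2.imwrite(f'pics/{f}.png',s['image']); np.savez(f'{f}.npz',**s); return s
def load(f): return dict(np.load(f'{f}.npz'))
def world(s,u,v,z=None):
    H=s['image'].shape[0]; f=H/2/np.tan(np.radians(float(s['vertical_fov']))/2)
    E=np.linalg.inv(s['extrinsics'])
    d=np.array([(u-s['cx'])/f,-(v-s['cy'])/f,-1])
    o=E[:3,3]; dw=E[:3,:3]@d
    if z is None: t=s['range_z'][int(round(v)),int(round(u))]
    else: t=(z-o[2])/dw[2]
    return o+t*dw
E
python3 - <<'E'
from h import *
print(manip.sense()); print(manip.hold_point_z)
for n in('top','side'):
    s=save(n,n+'0'); print({k:v for k,v in s.items() if k not in('image','range_z')})
E
```

```text
pics
{'t': 0.0, 'q': array([ 9.47472281e-01,  5.28462776e-01,  1.43389207e+00, -2.15130173e-05,
        1.18138443e+00, -1.78483749e-01]), 'qd': array([ 7.99751301e-06,  5.27448519e-05,  7.52519347e-04,  1.01785350e-03,
       -1.46512308e-03,  7.78071819e-04]), 'tau': array([ 9.78269927e-04, -4.42343903e+01, -1.78025883e+01, -1.75150003e-04,
        8.41709058e-03,  1.80407693e-05]), 'tcp_pos': array([0.26849637, 0.56360579, 0.23033895]), 'tool_rot': array([ 0.15527682,  0.68997817, -0.15667985,  0.68939876]), 'force': array([ 0.39144845, -0.3114867 ,  0.4507841 ]), 'ft_torque': array([-0.02835542,  0.003262  , -0.04411238]), 'finger_gap': 1.0015462343197947}
0.0187
{'vertical_fov': 48.51754016889739, 'cx': 314.93001002479673, 'cy': 207.24996002515834, 'extrinsics': array([[ 2.48113730e-02, -9.99690049e-01,  2.04966996e-03,
        -8.71848873e-03],
       [ 9.92641662e-01,  2.48794110e-02,  1.18505463e-01,
        -5.01514901e-01],
       [-1.18519727e-01, -9.05695448e-04,  9.92951285e-01,
        -1.15443578e+00],
       [ 0.00000000e+00,  0.00000000e+00,  0.00000000e+00,
         1.00000000e+00]])}
{'vertical_fov': 47.34177857346489, 'cx': 315.28471730412986, 'cy': 197.35830250155604, 'extrinsics': array([[ 0.99813488, -0.06103874,  0.00101943, -0.51914036],
       [ 0.04022525,  0.67016054,  0.74112535, -0.0647391 ],
       [-0.04592053, -0.73970205,  0.6713659 , -0.95773599],
       [ 0.        ,  0.        ,  0.        ,  1.        ]])}
```

View pics/top0.png

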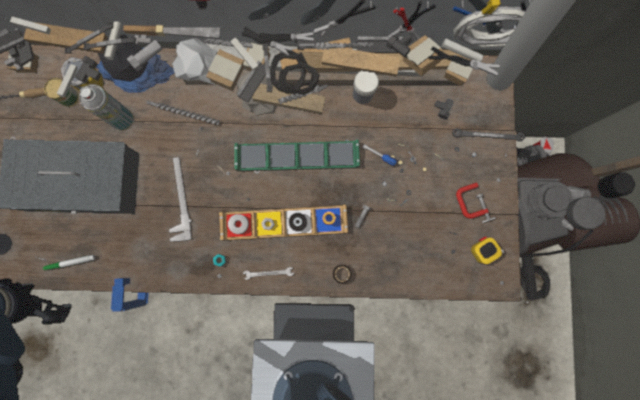

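View pics/side0.png

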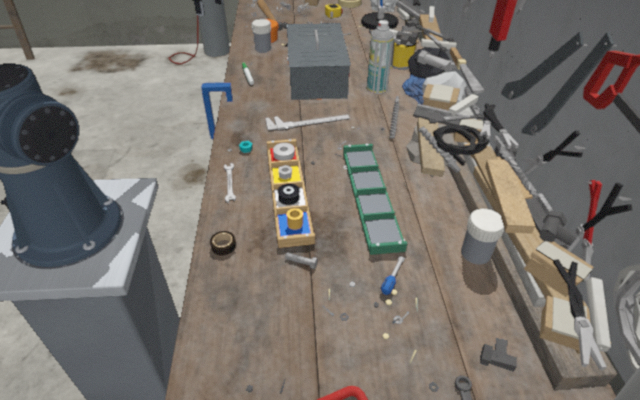

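```bash
python3 - <<'E'
from h import *
s=load('top0')
c=s['image'][130:250,210:370]; cv2.imwrite('pics/crop0.png',cv2.resize(c,None,fx=5,fy=5,interpolation=cv2.INTER_CUBIC))
E
```

```text
(no output)
```

View pics/crop0.png

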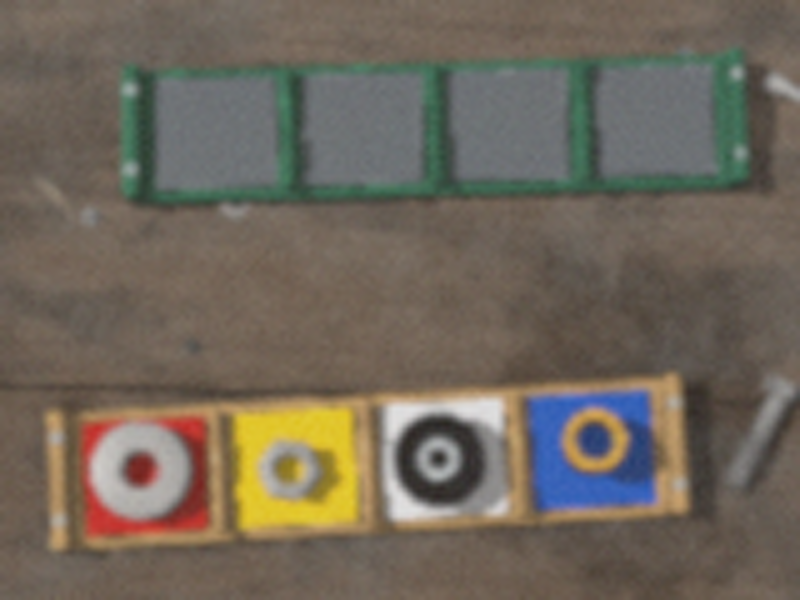

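```bash
python3 - <<'E'
from h import *
s=load('top0')
for n,(a,b,c,d) in {'cg':(134,178,228,366),'cw':(200,244,214,354)}.items():
    c=s['image'][a:b,c:d]; m=(c.shape[1]+1)//2
    c=np.vstack([c[:,:m],c[:,-m:]])
    cv2.imwrite(f'pics/{n}.png',cv2.resize(c,None,fx=6.5 and 6,fy=6,interpolation=cv2.INTER_CUBIC)); print(c.shape,m)
s=load('side0'); c=s['image'][130:260,255:415]
cv2.imwrite('pics/cs.png',cv2.resize(c,None,fx=4.5 and 4,fy=4,interpolation=cv2.INTER_CUBIC))
for n in('top0','side0'):print(np.linalg.inv(load(n)['extrinsics'])[:3,3])
E
```

```text
(88, 69, 3) 69
(88, 70, 3) 70
[0.36121749 0.00271604 1.20574862]
[ 0.4767965  -0.69674136  0.6915003 ]
```

View pics/cg.png

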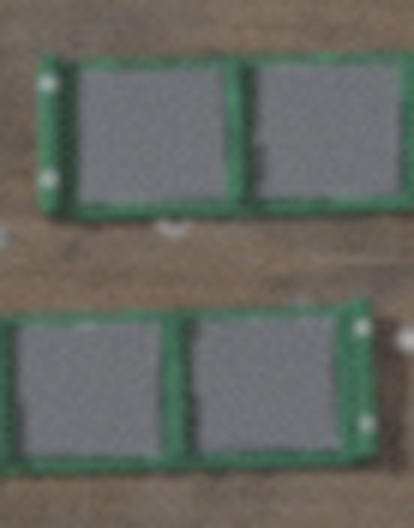

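View pics/cs.png

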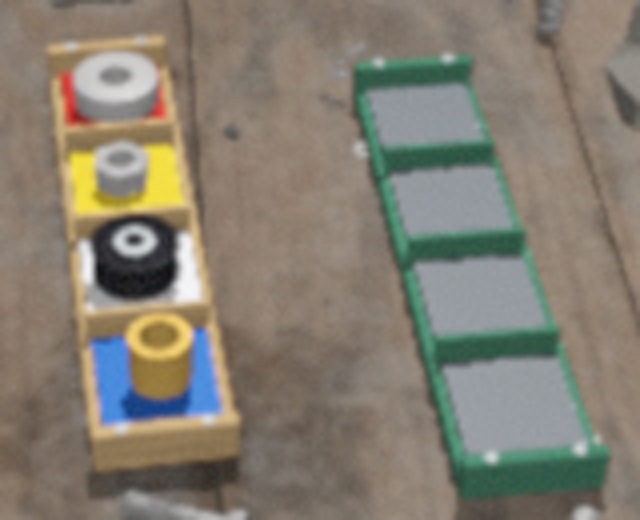

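```bash
cat > m.py <<'E'
from h import *
T=load('top0');S=load('side0')
t6=lambda x,y,x0:((x+.5)/6-.5+x0,(y+.5)/6-.5+134)
t5=lambda x,y:((x+.5)/5-.5+210,(y+.5)/5-.5+130)
s4=lambda x,y:((x+.5)/4-.5+255,(y+.5)/4-.5+130)
g=[t6(49,83,228),t6(48,178,228),t6(363,63,297),t6(366,159,297)]
gs=[s4(448,59),s4(377,63),s4(580,449),s4(491,457)]
w=[t5(56,438),t5(57,520),t5(675,402),t5(682,483)]
ws=[s4(144,40),s4(71,46),s4(208,421),s4(121,428)]
for n,a,c in(('g top',g,T),('g side',gs,S),('w top',w,T),('w side',ws,S)):
    P=np.array([world(c,*p,.026) for p in a]); L=P[:2].mean(0)-P[2:].mean(0)
    yaw=np.arctan2(-L[0],L[1]); C=P.mean(0)[:2]
    print(n,C.round(4),'yaw',yaw.round(4),'len',np.hypot(*L[:2]).round(4))
    for y in(.12,.04,-.04,-.12): print('   bay',y,(C+y*np.array([-np.sin(yaw),np.cos(yaw)])).round(4))
for n,z,a,b in(('bearing',.033,(141,470),(116,76)),('nut',.031,(290,469),(121,158)),('pulley',.038,(440,459),(133,240)),('bush',.045,(596,440),(160,335))):
    print(n,world(T,*t5(*a),z)[:2].round(4),world(S,*s4(*b),z)[:2].round(4))
E
python3 m.py
```

```text
g top [0.6472 0.0573] yaw 0.0526 len 0.3305
   bay 0.12 [0.6409 0.1772]
   bay 0.04 [0.6451 0.0973]
   bay -0.04 [0.6493 0.0174]
   bay -0.12 [ 0.6536 -0.0625]
g side [0.6485 0.0599] yaw 0.0534 len 0.3294
   bay 0.12 [0.6421 0.1797]
   bay 0.04 [0.6464 0.0999]
   bay -0.04 [0.6507 0.02  ]
   bay -0.12 [ 0.6549 -0.0599]
w top [0.461  0.0875] yaw 0.0838 len 0.3321
   bay 0.12 [0.451 0.207]
   bay 0.04 [0.4577 0.1273]
   bay -0.04 [0.4644 0.0476]
   bay -0.12 [ 0.4711 -0.0321]
w side [0.4635 0.0902] yaw 0.0793 len 0.3308
   bay 0.12 [0.454  0.2098]
   bay 0.04 [0.4604 0.1301]
   bay -0.04 [0.4667 0.0503]
   bay -0.12 [ 0.4731 -0.0294]
bearing [0.4525 0.2069] [0.4556 0.21  ]
nut [0.4551 0.1283] [0.4577 0.1323]
pulley [0.4619 0.0486] [0.4635 0.0518]
bush [ 0.4733 -0.0333] [ 0.4762 -0.0303]
```

```bash
python3 - <<'E'
from h import *
s=load('top0')
c=s['image'][206:242,222:348]; cv2.imwrite('pics/cw6.png',cv2.resize(c,None,fx=6,fy=6,interpolation=cv2.INTER_CUBIC))
c=s['image'][215:235,255:280]; cv2.imwrite('pics/cn.png',cv2.resize(c,None,fx=20,fy=20,interpolation=cv2.INTER_CUBIC))
E
```

```text
(no output)
```

View pics/cn.png

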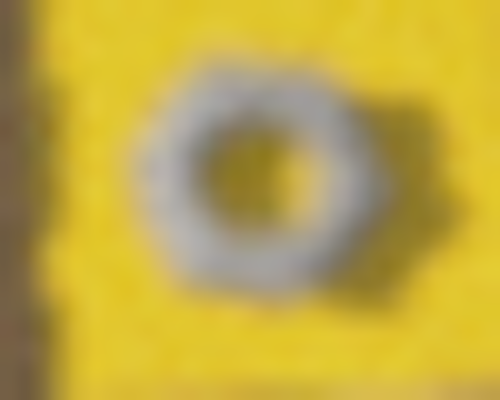

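View pics/cw6.png

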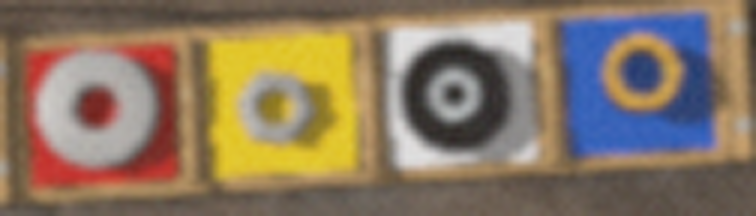

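```bash
cat > goto.py <<'E'
# usage: goto.py x y z yaw : prints remaining shift in tool axes; yaw = rotation of jaw line from world x
import sys
from h import *
from scipy.spatial.transform import Rotation as R
a=[float(v) for v in sys.argv[1:]]
s=manip.sense(); r=R.from_quat(s['tool_rot']).as_matrix()
yj=r[:,1]; ang=np.arctan2(yj[1],yj[0])
print('t',round(s['t'],2),'tcp',s['tcp_pos'].round(4),'q',s['q'].round(2),'gap mm',round(s['finger_gap']*85.4,1),'F',s['force'].round(1))
print('toolx',r[:,0].round(3),'y',r[:,1].round(3),'z',r[:,2].round(3))
if a:
    d=np.array(a[:3])-s['tcp_pos']; print('world d',d.round(4),'tool now',(r.T@d).round(4))
    e=(a[3]-ang+np.pi/2)%np.pi-np.pi/2
    # tool x is down: turning + about tool x is - about world z
    R2=r@R.from_rotvec([-e,0,0]).as_matrix()
    print('turn about tool x',(-e).round(4),'tool shift after turn',(R2.T@d).round(4))
E
python3 goto.py .4553 .2085 .15 .08
```

```text
t 0.1 tcp [0.2685 0.5637 0.2304] q [ 0.95  0.53  1.43  0.    1.18 -0.18] gap mm 85.7 F [ 0.6  0.1 -0.2]
toolx [-0.001 -0.002 -1.   ] y [ 0.43   0.903 -0.002] z [ 0.903 -0.43  -0.   ]
world d [ 0.1868 -0.3552 -0.0804] tool now [ 0.0808 -0.2401  0.3215]
turn about tool x 1.046 tool shift after turn [0.0808 0.1579 0.3689]
```

```bash
python3 -m crank '[[0.0854,0,0,0.04,0.149],[0.0854,0,0,0.04,0.149],[0.0854,0,0,0.04,0.149],[0.0854,0,0,0.04,0.149],[0.0854,0,0,0.04,0.149]]' 40; python3 -m crank '[[0.0854,0,0,0.04,0.149],[0.0854,0,0,0.04,0.149],[0.0854,0,0,0,0],[0.0854,0,0,0,0]]'; python3 goto.py .4540 .2085 .10 .08
```

```text
t: 0.6
tcp_pos: [0.4143, 0.4308, 0.2308]
tool_rot: [0.398, 0.584, -0.398, 0.584]
force: [1.3, -0.1, -0.9]
finger_gap: 1.0
t: 1.0
tcp_pos: [0.4372, 0.3552, 0.2311]
tool_rot: [0.479, 0.52, -0.479, 0.52]
force: [-0.0, 0.0, -0.2]
finger_gap: 0.999
t 1.0 tcp [0.4372 0.3552 0.2311] q [0.48 0.44 1.59 0.   1.11 0.4 ] gap mm 85.3 F [-0.   0.  -0.2]
toolx [-0.001  0.    -1.   ] y [ 0.997  0.082 -0.001] z [ 0.082 -0.997 -0.   ]
world d [ 0.0168 -0.1467 -0.1311] tool now [0.1311 0.0049 0.1476]
turn about tool x 0.0018 tool shift after turn [0.1311 0.0051 0.1476]
```

```bash
python3 -m crank '[[0.0854,0.026,0.001,0.0295,0],[0.0854,0.026,0.001,0.0295,0],[0.0854,0.026,0.001,0.0295,0],[0.0854,0.026,0.001,0.0295,0],[0.0854,0.026,0.001,0.0295,0]]'; python3 -m crank '[[0.0854,0,0,0,0]]'; python3 goto.py .4540 .2085 .018 .08; python3 - <<'E'
from h import *
s=save('side','side1'); c=s['image'][80:240,200:400]; cv2.imwrite('pics/s1.png',cv2.resize(c,None,fx=4,fy=3.5 and 3.75,interpolation=cv2.INTER_CUBIC))
E
```

```text
t: 1.5
tcp_pos: [0.4544, 0.2099, 0.1004]
tool_rot: [0.478, 0.521, -0.477, 0.521]
force: [0.5, 0.3, -0.5]
finger_gap: 1.002
t: 1.6
tcp_pos: [0.4522, 0.2076, 0.0984]
tool_rot: [0.477, 0.522, -0.481, 0.519]
force: [-0.4, -0.2, 0.1]
finger_gap: 1.002
t 1.6 tcp [0.4522 0.2076 0.0984] q [ 0.21  0.58  1.86 -0.    0.71  0.12] gap mm 85.6 F [-0.4 -0.2  0.1]
toolx [-0.007 -0.002 -1.   ] y [ 0.997  0.082 -0.007] z [ 0.082 -0.997  0.001]
world d [ 0.0018  0.0009 -0.0804] tool now [ 0.0803  0.0025 -0.0008]
turn about tool x 0.002 tool shift after turn [ 0.0803  0.0025 -0.0008]
```

View pics/s1.png

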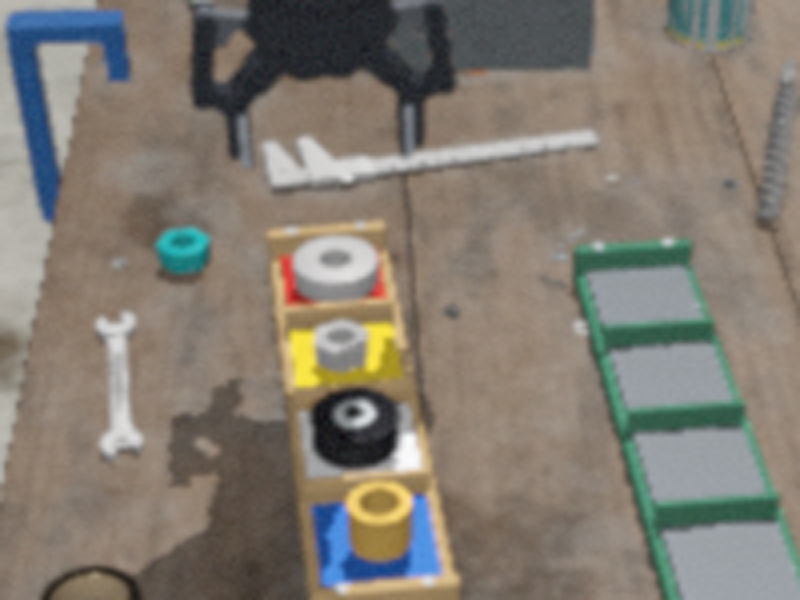

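```bash
python3 - <<'E'
from h import *
s=load('side1')
for p in((240,163),(412,151)): print(world(s,p[0]/4+200-.4,p[1]/3.75+80-.4,.111).round(4))
E
python3 goto.py .4540 .2085 .018 .08
```

```text
[0.4037 0.2057 0.111 ]
[0.5034 0.2133 0.111 ]
t 1.65 tcp [0.4533 0.2091 0.0998] q [0.21 0.57 1.86 0.   0.71 0.12] gap mm 85.5 F [-0.6  0.1  0.4]
toolx [-0.004 -0.    -1.   ] y [ 0.997  0.082 -0.004] z [ 0.082 -0.997  0.   ]
world d [ 0.0007 -0.0006 -0.0818] tool now [0.0818 0.001  0.0006]
turn about tool x 0.0023 tool shift after turn [0.0818 0.001  0.0006]
```

```bash
python3 -m crank '[[0.0854,0.027,0.001,0,0],[0.0854,0.027,0.001,0,0],[0.0854,0.018,0,0,0],[0.0854,0.009,0,0,0],[0.0854,0,0,0,0]]'; python3 goto.py .4550 .2095 .018 .08
```

```text
t: 2.15
tcp_pos: [0.4562, 0.2108, 0.02]
tool_rot: [0.478, 0.521, -0.478, 0.521]
force: [-0.6, 0.5, 0.6]
finger_gap: 0.998
t 2.15 tcp [0.4562 0.2108 0.02  ] q [0.21 0.73 1.89 0.   0.53 0.12] gap mm 85.3 F [-0.6  0.5  0.6]
toolx [-0.  0. -1.] y [ 0.996  0.085 -0.   ] z [ 0.085 -0.996 -0.   ]
world d [-0.0012 -0.0013 -0.002 ] tool now [ 0.002  -0.0013  0.0012]
turn about tool x 0.0052 tool shift after turn [ 0.002  -0.0013  0.0012]
```

```bash
python3 -m crank '[[0.0854,0.002,-0.001,0.001,0],[0.045,0,0,0,0],[0.045,0,0,0,0],[0.045,0,0,0,0],[0.045,0,0,0,0]]' 40; python3 goto.py .4550 .2095 .018 .08;python3 -m crank '[[0.045,0,0,0,0],[0.045,0,0,0,0],[0.045,0,0,0,0]]' 40; python3 goto.py .4550 .2095 .018 .08
```

```text
t: 2.65
tcp_pos: [0.4555, 0.2084, 0.0194]
tool_rot: [0.479, 0.52, -0.479, 0.52]
force: [-0.0, 0.6, 6.0]
finger_gap: 0.58
t 2.65 tcp [0.4555 0.2084 0.0194] q [0.21 0.73 1.89 0.   0.52 0.12] gap mm 49.5 F [-0.   0.6  6. ]
toolx [ 0.001  0.    -1.   ] y [0.997 0.083 0.001] z [ 0.083 -0.997 -0.   ]
world d [-0.0005  0.0011 -0.0014] tool now [ 0.0014 -0.0004 -0.0011]
turn about tool x 0.0026 tool shift after turn [ 0.0014 -0.0004 -0.0011]
t: 2.95
tcp_pos: [0.4554, 0.2084, 0.0195]
tool_rot: [0.479, 0.52, -0.479, 0.52]
force: [-1.1, 0.7, 5.3]
finger_gap: 0.582
t 2.95 tcp [0.4554 0.2084 0.0195] q [0.21 0.73 1.89 0.   0.52 0.12] gap mm 49.7 F [-1.1  0.7  5.3]
toolx [ 0.001  0.    -1.   ] y [0.997 0.083 0.001] z [ 0.083 -0.997 -0.   ]
world d [-0.0004  0.0011 -0.0015] tool now [ 0.0015 -0.0004 -0.0011]
turn about tool x 0.0026 tool shift after turn [ 0.0015 -0.0004 -0.0011]
```

```bash
python3 -m crank '[[0.045,-0.005,0,0,0],[0.045,-0.015,0,0,0],[0.045,-0.03,0,0,0],[0.045,-0.03,0,0,0],[0.045,0,0,0,0]]' 40; python3 goto.py .6545 -.061 .10 .053; python3 - <<'E'
from h import *
s=save('side','side2'); c=s['image'][80:200,230:350]; cv2.imwrite('pics/s2.png',cv2.resize(c,None,fx=5,fy=5,interpolation=cv2.INTER_CUBIC))
s=save('top','top2'); c=s['image'][150:250,200:320]; cv2.imwrite('pics/t2.png',cv2.resize(c,None,fx=5,fy=5,interpolation=cv2.INTER_CUBIC))
E
```

```text
t: 3.45
tcp_pos: [0.4578, 0.2089, 0.1018]
tool_rot: [0.481, 0.519, -0.477, 0.522]
force: [0.5, -0.2, -1.8]
finger_gap: 0.578
t 3.45 tcp [0.4578 0.2089 0.1018] q [0.21 0.57 1.86 0.   0.71 0.12] gap mm 49.3 F [ 0.5 -0.2 -1.8]
toolx [ 0.008  0.002 -1.   ] y [0.997 0.083 0.008] z [ 0.083 -0.997 -0.001]
world d [ 0.1967 -0.2699 -0.0018] tool now [0.0029 0.1736 0.2852]
turn about tool x 0.03 tool shift after turn [0.0029 0.1821 0.2799]
```

View pics/s2.png

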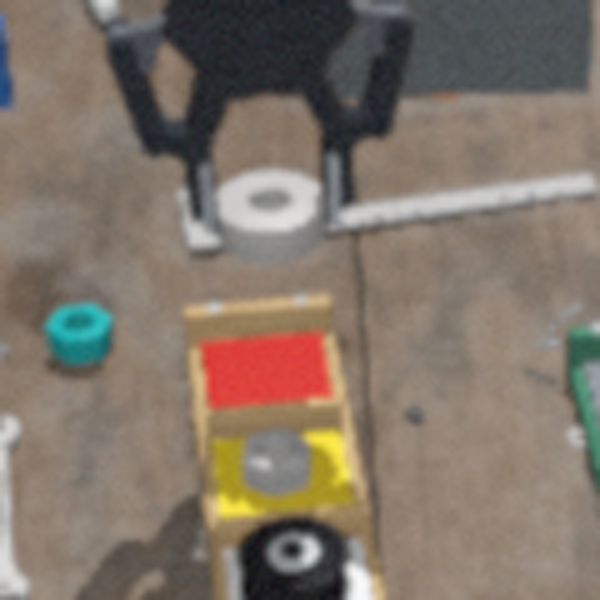

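View pics/t2.png

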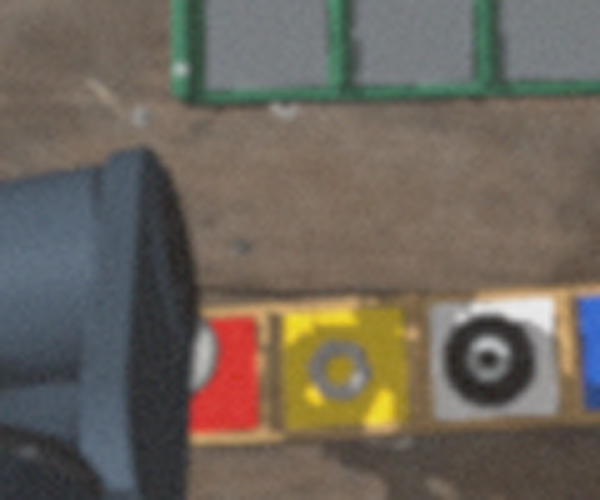

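```bash
python3 - <<'E'
from h import *
s=load('side2')
print(world(s,270/5+230-.4,200/5+80-.4,.1155).round(4))
E
python3 goto.py .6545 -.061 .10 .053
```

```text
[0.4593 0.21   0.1155]
t 3.55 tcp [0.4556 0.2083 0.099 ] q [ 0.21  0.58  1.86 -0.    0.71  0.12] gap mm 49.6 F [ 0.1 -0.2 -1.8]
toolx [ 0.002  0.    -1.   ] y [0.997 0.083 0.002] z [ 0.083 -0.997 -0.   ]
world d [ 0.1989 -0.2693  0.001 ] tool now [-0.0008  0.1759  0.2849]
turn about tool x 0.0298 tool shift after turn [-0.0008  0.1843  0.2795]
```

```bash
python3 -m crank '[[0.045,0,0.015,0.022,0.03],[0.045,0,0.023,0.035,0],[0.045,0,0.023,0.035,0],[0.045,0,0.023,0.035,0],[0.045,0,0.023,0.035,0]]' 40;python3 -m crank '[[0.045,0,0.023,0.035,0],[0.045,0,0.023,0.035,0],[0.045,0,0.023,0.035,0],[0.045,0,0.008,0.012,0],[0.045,0,0,0,0]]' 40; python3 -m crank '[[0.045,0,0,0,0],[0.045,0,0,0,0]]'; python3 goto.py .6543 -.0612 .05 .053
```

```text
t: 4.05
tcp_pos: [0.5709, 0.0514, 0.0965]
tool_rot: [0.486, 0.514, -0.487, 0.512]
force: [0.7, 0.3, -1.6]
finger_gap: 0.581
t: 4.55
tcp_pos: [0.6548, -0.0622, 0.0964]
tool_rot: [0.487, 0.513, -0.488, 0.512]
force: [-0.7, 0.4, -0.9]
finger_gap: 0.582
t: 4.75
tcp_pos: [0.6524, -0.0581, 0.0973]
tool_rot: [0.486, 0.515, -0.487, 0.512]
force: [0.0, 0.9, -1.5]
finger_gap: 0.581
t 4.75 tcp [ 0.6524 -0.0581  0.0973] q [-0.26  0.73  1.45  0.    0.96 -0.31] gap mm 49.6 F [ 0.   0.9 -1.5]
toolx [-0.004  0.001 -1.   ] y [ 0.999  0.054 -0.004] z [ 0.054 -0.999 -0.002]
world d [ 0.0019 -0.0031 -0.0473] tool now [0.0473 0.0019 0.0033]
turn about tool x 0.0014 tool shift after turn [0.0473 0.0019 0.0033]
```

```bash
python3 -m crank '[[0.045,0.03,0.002,0.002,0],[0.045,0.017,0,0,0],[0.045,0,0,0,0],[0.045,0,0,0,0],[0.045,0,0,0,0]]' ; python3 goto.py .6543 -.0612 .02 .053; python3 - <<'E'
from h import *
s=save('side','side3'); c=s['image'][140:260,330:450]; cv2.imwrite('pics/s3.png',cv2.resize(c,None,fx=5,fy=5,interpolation=cv2.INTER_CUBIC))
E
```

```text
t: 5.25
tcp_pos: [0.6571, -0.0616, 0.0522]
tool_rot: [0.487, 0.513, -0.486, 0.514]
force: [-0.8, -0.1, -0.1]
finger_gap: 0.584
t 5.25 tcp [ 0.6571 -0.0616  0.0522] q [-0.26  0.8   1.46  0.    0.88 -0.32] gap mm 49.8 F [-0.8 -0.1 -0.1]
toolx [ 0.001 -0.    -1.   ] y [0.999 0.054 0.001] z [ 0.054 -0.999  0.   ]
world d [-0.0028  0.0004 -0.0322] tool now [ 0.0322 -0.0028 -0.0006]
turn about tool x 0.0006 tool shift after turn [ 0.0322 -0.0028 -0.0006]
```

View pics/s3.png

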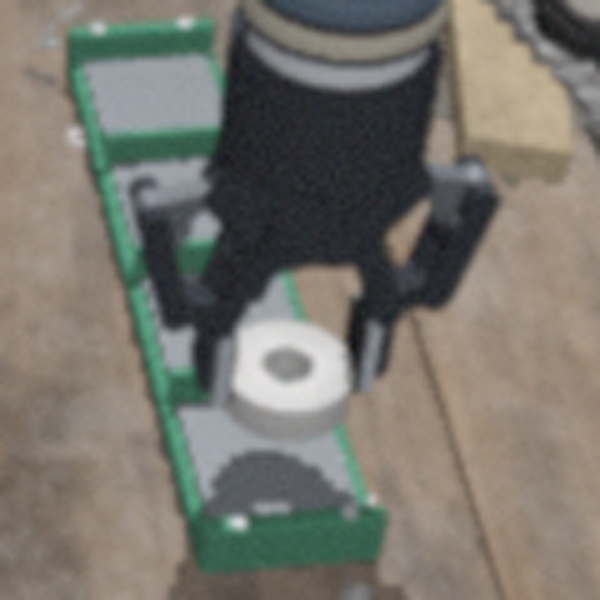

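```bash
python3 - <<'E'
from h import *
s=load('side3')
print(world(s,289/5+330-.4,364/5+140-.4,.0665).round(4))
P=[world(s,x/5+330-.4,y/5+140-.4,.026) for x,y in((98,29),(184,23),(237,523),(371,500))]
print(np.array(P).round(4))
E
python3 goto.py .6545 -.061 .02 .053
```

```text
[ 0.6586 -0.0607  0.0665]
[[ 0.6182  0.2234  0.026 ]
 [ 0.6616  0.226   0.026 ]
 [ 0.6342 -0.1066  0.026 ]
 [ 0.689  -0.0978  0.026 ]]
t 5.3 tcp [ 0.6573 -0.0619  0.0525] q [-0.26  0.8   1.46  0.    0.88 -0.32] gap mm 49.5 F [-0.3  0.8 -1.1]
toolx [ 0.002 -0.001 -1.   ] y [0.999 0.053 0.002] z [ 0.053 -0.999  0.001]
world d [-0.0028  0.0009 -0.0325] tool now [ 0.0325 -0.0028 -0.001 ]
turn about tool x 0.0003 tool shift after turn [ 0.0325 -0.0028 -0.001 ]
```

```bash
python3 -m crank '[[0.045,0.012,-0.003,-0.001,0],[0.045,0.012,0,0,0],[0.045,0.006,0,0,0],[0.045,0,0,0,0],[0.045,0,0,0,0]]' ; python3 goto.py .6543 -.0612 .02 .053
```

```text
t: 5.8
tcp_pos: [0.6533, -0.0611, 0.0207]
tool_rot: [0.486, 0.513, -0.487, 0.513]
force: [1.0, 0.4, -1.8]
finger_gap: 0.58
t 5.8 tcp [ 0.6533 -0.0611  0.0207] q [-0.26  0.84  1.48 -0.    0.82 -0.32] gap mm 49.5 F [ 1.   0.4 -1.8]
toolx [-0.001  0.    -1.   ] y [ 0.999  0.053 -0.001] z [ 0.053 -0.999 -0.   ]
world d [ 0.001  -0.0001 -0.0007] tool now [0.0007 0.001  0.0001]
turn about tool x -0.0001 tool shift after turn [0.0007 0.001  0.0001]
```

```bash
python3 -m crank '[[0.045,0.001,0.001,0,0],[0.045,0,0,0,0],[0.045,0,0,0,0]]'; python3 -m crank '[[0.06,0,0,0,0],[0.075,0,0,0,0],[0.0854,0,0,0,0],[0.0854,-0.01,0,0,0],[0.0854,-0.03,0,0,0]]'; python3 -m crank '[[0.0854,-0.04,0,0,0],[0.0854,0,0,0,0]]';  python3 goto.py .4565 .130 .10 .05
```

```text
t: 6.1
tcp_pos: [0.6546, -0.061, 0.0203]
tool_rot: [0.487, 0.513, -0.487, 0.513]
force: [0.5, 0.4, -2.0]
finger_gap: 0.58
t: 6.6
tcp_pos: [0.6522, -0.0605, 0.0584]
tool_rot: [0.485, 0.515, -0.488, 0.511]
force: [0.6, 0.2, 0.1]
finger_gap: 1.004
t: 6.8
tcp_pos: [0.6589, -0.0621, 0.107]
tool_rot: [0.489, 0.509, -0.484, 0.517]
force: [1.7, -1.1, 1.0]
finger_gap: 0.996
t 6.8 tcp [ 0.6589 -0.0621  0.107 ] q [-0.26  0.72  1.44  0.    0.97 -0.32] gap mm 85.1 F [ 1.7 -1.1  1. ]
toolx [ 0.012 -0.003 -1.   ] y [0.999 0.053 0.012] z [ 0.053 -0.999  0.004]
world d [-0.2024  0.1921 -0.007 ] tool now [ 0.0039 -0.192  -0.2026]
turn about tool x 0.0032 tool shift after turn [ 0.0039 -0.1926 -0.202 ]
```

```bash
python3 -m crank '[[0.0854,0,-0.015,-0.013,0.123],[0.0854,0,-0.03,-0.025,0],[0.0854,0,-0.03,-0.025,0],[0.0854,0,-0.03,-0.025,0],[0.0854,0,-0.03,-0.025,0]]';python3 -m crank '[[0.0854,0,-0.03,-0.025,0],[0.0854,0,-0.03,-0.025,0],[0.0854,0,-0.018,-0.014,0],[0.0854,0,0,0,0],[0.0854,0,0,0,0]]'; python3 -m crank '[[0.0854,0,0,0,0],[0.0854,0,0,0,0]]'; python3 goto.py .4564 .1303 .05 -.07;  python3 - <<'E'
from h import *
s=save('side','side4'); c=s['image'][110:260,240:430]; cv2.imwrite('pics/s4.png',cv2.resize(c,None,fx=4,fy=4,interpolation=cv2.INTER_CUBIC))
E
```

```text
t: 7.3
tcp_pos: [0.525, 0.0601, 0.1006]
tool_rot: [0.517, 0.482, -0.517, 0.482]
force: [0.1, -0.3, 0.0]
finger_gap: 1.002
t: 7.8
tcp_pos: [0.4535, 0.1288, 0.1007]
tool_rot: [0.517, 0.482, -0.516, 0.483]
force: [0.2, -0.5, 0.8]
finger_gap: 0.998
t: 8.0
tcp_pos: [0.4543, 0.1279, 0.1004]
tool_rot: [0.518, 0.481, -0.517, 0.482]
force: [0.5, 0.6, -0.4]
finger_gap: 1.0
t 8.0 tcp [0.4543 0.1279 0.1004] q [ 0.04  0.55  1.93 -0.    0.66  0.11] gap mm 85.4 F [ 0.5  0.6 -0.4]
toolx [ 0.002 -0.    -1.   ] y [ 0.997 -0.071  0.002] z [-0.071 -0.997 -0.   ]
world d [ 0.0021  0.0024 -0.0504] tool now [ 0.0504  0.0018 -0.0025]
turn about tool x -0.0013 tool shift after turn [ 0.0504  0.0018 -0.0025]
```

View pics/s4.png

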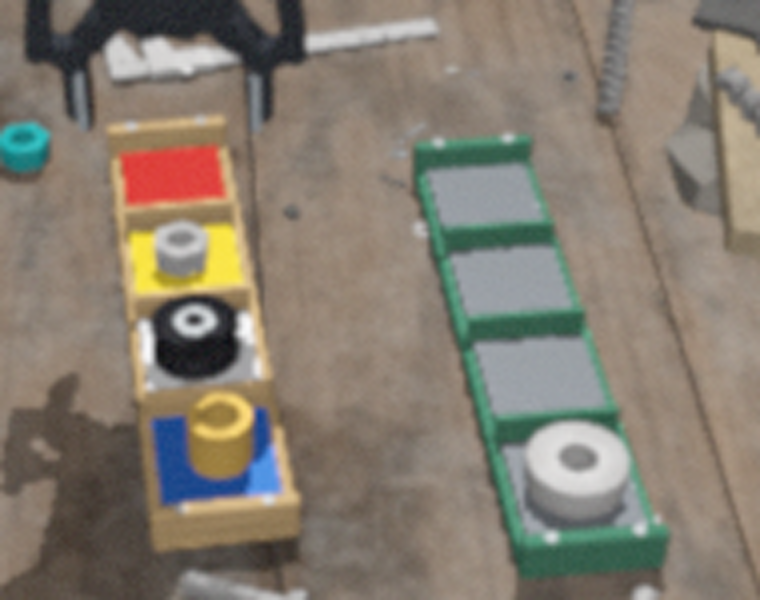

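```bash
python3 - <<'E'
from h import *
s=load('side4')
print(world(s,577/4+240-.4,457/4+110-.4,.033).round(4))
E
python3 -m crank '[[0.0854,0.025,0.001,-0.002,0],[0.0854,0.025,0.001,0,0],[0.0854,0,0,0,0],[0.0854,0,0,0,0],[0.0854,0,0,0,0]]'; python3 goto.py .4564 .1303 .02 -.07
```

```text
[ 0.6553 -0.0591  0.033 ]
t: 8.55
tcp_pos: [0.4557, 0.1303, 0.0511]
tool_rot: [0.518, 0.482, -0.517, 0.482]
force: [-0.2, 0.8, 0.8]
finger_gap: 1.0
t 8.55 tcp [0.4557 0.1303 0.0511] q [ 0.04  0.65  1.95 -0.    0.54  0.11] gap mm 85.4 F [-0.2  0.8  0.8]
toolx [ 0.001  0.    -1.   ] y [ 0.998 -0.07   0.001] z [-0.07  -0.998 -0.   ]
world d [ 0.0007  0.     -0.0311] tool now [ 0.0311  0.0007 -0.0001]
turn about tool x -0.0005 tool shift after turn [ 0.0311  0.0007 -0.0001]
```

Bearing sits at (.6553,-.0591) by the side camera versus its bay centre at (.6549,-.0599), so it is well centred. Next is the nut.

```bash
python3 -m crank '[[0.0854,0.018,0.001,0,0],[0.0854,0.013,0,0,0],[0.0854,0,0,0,0],[0.028,0,0,0,0],[0.028,0,0,0,0]]' 40; python3 -m crank '[[0.028,0,0,0,0],[0.028,0,0,0,0],[0.028,0,0,0,0],[0.028,0,0,0,0],[0.028,0,0,0,0]]' 40; python3 goto.py .4564 .1303 .02 -.07
```

```text
t: 9.05
tcp_pos: [0.4566, 0.1304, 0.0203]
tool_rot: [0.518, 0.482, -0.517, 0.483]
force: [0.1, 0.6, -0.5]
finger_gap: 0.692
t: 9.55
tcp_pos: [0.4563, 0.1304, 0.0201]
tool_rot: [0.518, 0.482, -0.517, 0.482]
force: [-0.1, -0.2, 5.5]
finger_gap: 0.335
t 9.55 tcp [0.4563 0.1304 0.0201] q [0.04 0.72 1.96 0.   0.47 0.11] gap mm 28.6 F [-0.1 -0.2  5.5]
toolx [ 0.001  0.    -1.   ] y [ 0.998 -0.07   0.001] z [-0.07  -0.998 -0.   ]
world d [ 0.0001 -0.0001 -0.0001] tool now [0.0001 0.0001 0.0001]
turn about tool x 0.0 tool shift after turn [0.0001 0.0001 0.0001]
```

```bash
python3 -m crank '[[0.01,0,0,0,0],[0.01,0,0,0,0],[0.01,0,0,0,0],[0.01,-0.005,0,0,0],[0.01,-0.015,0,0,0]]' 40; python3 -m crank '[[0.01,-0.03,0,0,0],[0.01,-0.03,0,0,0],[0.01,0,0,0,0],[0.01,0,0,0,0],[0.01,0,0,0,0]]' 40;  python3 goto.py .6500 .0187 .10 .053; python3 - <<'E'
from h import *
s=save('side','side5'); c=s['image'][110:230,230:350]; cv2.imwrite('pics/s5.png',cv2.resize(c,None,fx=5,fy=5,interpolation=cv2.INTER_CUBIC))
E
```

```text
t: 10.05
tcp_pos: [0.455, 0.1303, 0.0389]
tool_rot: [-0.516, -0.483, 0.518, -0.482]
force: [0.2, -0.3, -0.7]
finger_gap: 0.336
t: 10.55
tcp_pos: [0.4551, 0.1303, 0.0986]
tool_rot: [-0.517, -0.483, 0.518, -0.482]
force: [-0.5, -0.1, -0.5]
finger_gap: 0.334
t 10.55 tcp [0.4551 0.1303 0.0986] q [ 0.04  0.55  1.92 -0.    0.67  0.11] gap mm 28.5 F [-0.5 -0.1 -0.5]
toolx [-0.002 -0.    -1.   ] y [ 0.998 -0.07  -0.002] z [-0.07  -0.998  0.   ]
world d [ 0.1949 -0.1116  0.0014] tool now [-0.0017  0.2023  0.0977]
turn about tool x -0.123 tool shift after turn [-0.0017  0.1887  0.1218]
```

View pics/s5.png

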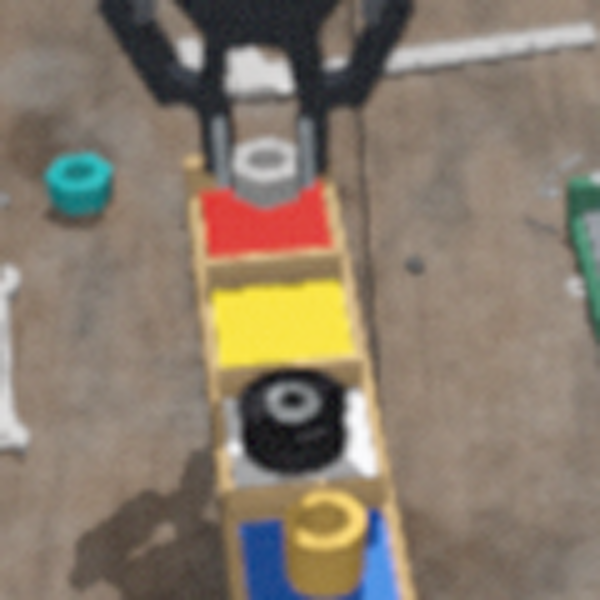

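```bash
python3 -m crank '[[0.01,0,0.012,0.008,-0.123],[0.01,0,0.032,0.02,0],[0.01,0,0.032,0.02,0],[0.01,0,0.032,0.02,0],[0.01,0,0.032,0.02,0]]' 40;python3 -m crank '[[0.01,0,0.032,0.02,0],[0.01,0,0.017,0.012,0],[0.01,0.02,0,0,0],[0.01,0.03,0,0,0],[0.01,0,0,0,0]]' 40; python3 -m crank '[[0.01,0,0,0,0],[0.01,0,0,0,0],[0.01,0,0,0,0]]'; python3 - <<'E'
from h import *
s=load('side5')
print(world(s,266/5+230-.4,158/5+110-.4,.1094).round(4))
s=save('side','side6'); c=s['image'][120:240,320:440]; cv2.imwrite('pics/s6.png',cv2.resize(c,None,fx=5,fy=5,interpolation=cv2.INTER_CUBIC))
E
python3 goto.py .6500 .0187 .0205 .053
```

```text
t: 11.1
tcp_pos: [0.5996, 0.0477, 0.0976]
tool_rot: [0.486, 0.514, -0.487, 0.512]
force: [1.2, 0.8, -1.7]
finger_gap: 0.333
t: 11.6
tcp_pos: [0.6455, 0.0194, 0.0436]
tool_rot: [0.484, 0.516, -0.489, 0.509]
force: [-1.1, 1.3, -0.9]
finger_gap: 0.336
t: 11.9
tcp_pos: [0.6509, 0.0192, 0.0506]
tool_rot: [0.487, 0.512, -0.486, 0.514]
force: [0.3, 1.0, -0.8]
finger_gap: 0.334
[0.4565 0.1325 0.1094]
t 11.95 tcp [0.6509 0.0191 0.0507] q [-0.14  0.79  1.49 -0.    0.86 -0.2 ] gap mm 28.8 F [ 0.4 -0.5 -0.1]
toolx [ 0.002 -0.    -1.   ] y [0.999 0.053 0.002] z [ 0.053 -0.999  0.001]
world d [-0.0009 -0.0004 -0.0302] tool now [ 0.0302 -0.001   0.0004]
turn about tool x 0.0002 tool shift after turn [ 0.0302 -0.001   0.0004]
```

View pics/s6.png

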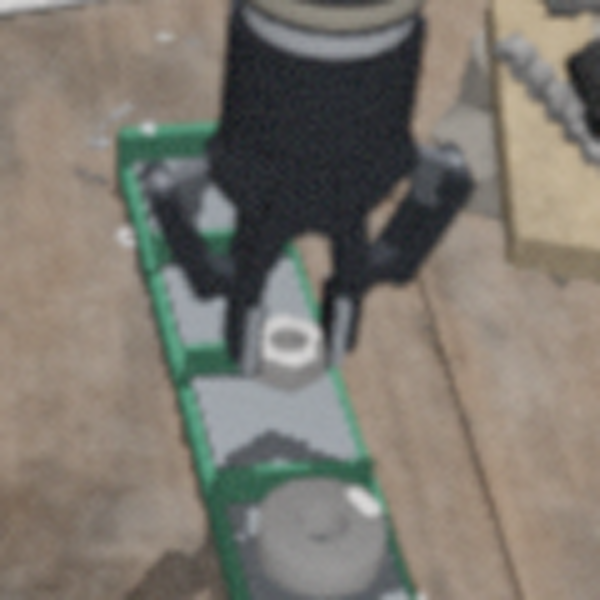

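```bash
python3 -m crank '[[0.01,0.012,-0.001,0,0],[0.01,0.012,0,0,0],[0.01,0.006,0,0,0],[0.01,0,0,0,0],[0.01,0,0,0,0]]' ; python3 -m crank '[[0.01,0,0,0,0],[0.01,0,0,0,0]]' ; python3 goto.py .6500 .0187 .0203 .053
```

```text
t: 12.45
tcp_pos: [0.6481, 0.0192, 0.0201]
tool_rot: [0.486, 0.514, -0.487, 0.513]
force: [-3.3, 0.1, 10.7]
finger_gap: 0.335
t: 12.65
tcp_pos: [0.6481, 0.0192, 0.0201]
tool_rot: [0.486, 0.514, -0.487, 0.513]
force: [-3.6, -0.3, 9.7]
finger_gap: 0.334
t 12.65 tcp [0.6481 0.0192 0.0201] q [-0.14  0.83  1.5  -0.    0.81 -0.2 ] gap mm 28.5 F [-3.6 -0.3  9.7]
toolx [-0.002  0.    -1.   ] y [ 0.999  0.053 -0.002] z [ 0.053 -0.999 -0.   ]
world d [ 0.0019 -0.0005  0.0002] tool now [-0.0002  0.0019  0.0006]
turn about tool x 0.0002 tool shift after turn [-0.0002  0.0019  0.0006]
```

```bash
python3 -m crank '[[0.01,-0.0015,0.002,0,0],[0.01,0,0,0,0],[0.01,0,0,0,0],[0.01,0,0,0,0]]' ; python3 goto.py .6500 .0187 .0203 .053
```

```text
t: 13.05
tcp_pos: [0.6509, 0.0192, 0.0202]
tool_rot: [0.486, 0.513, -0.487, 0.513]
force: [-0.3, 0.2, -0.7]
finger_gap: 0.335
t 13.05 tcp [0.6509 0.0192 0.0202] q [-0.14  0.83  1.49  0.    0.81 -0.19] gap mm 28.6 F [-0.3  0.2 -0.7]
toolx [-0.  0. -1.] y [ 0.999  0.053 -0.   ] z [ 0.053 -0.999 -0.   ]
world d [-0.0009 -0.0005  0.0001] tool now [-0.0001 -0.001   0.0004]
turn about tool x -0.0001 tool shift after turn [-0.0001 -0.001   0.0004]
```

```bash
python3 -m crank '[[0.01,0,-0.001,0,0],[0.04,0,0,0,0],[0.06,0,0,0,0],[0.0854,0,0,0,0],[0.0854,0,0,0,0]]'; python3 -m crank '[[0.0854,0,0,0,0],[0.0854,-0.01,0,0,0],[0.0854,-0.03,0,0,0],[0.0854,-0.04,0,0,0],[0.0854,0,0,0,0]]';  python3 goto.py .4627 .0502 .10 .08
```

```text
t: 13.55
tcp_pos: [0.6501, 0.0191, 0.0209]
tool_rot: [0.487, 0.513, -0.487, 0.513]
force: [-0.9, -0.1, 0.7]
finger_gap: 0.95
t: 14.05
tcp_pos: [0.6545, 0.0186, 0.1073]
tool_rot: [0.489, 0.51, -0.484, 0.517]
force: [1.1, -0.3, 0.3]
finger_gap: 1.005
t 14.05 tcp [0.6545 0.0186 0.1073] q [-0.14  0.71  1.46  0.    0.96 -0.2 ] gap mm 85.8 F [ 1.1 -0.3  0.3]
toolx [ 0.012 -0.002 -1.   ] y [0.999 0.053 0.012] z [ 0.053 -0.999  0.002]
world d [-0.1918  0.0316 -0.0073] tool now [ 0.0049 -0.1899 -0.0417]
turn about tool x -0.0269 tool shift after turn [ 0.0049 -0.1887 -0.0468]
```

```bash
python3 -m crank '[[0.0854,0,-0.02,-0.005,-0.027],[0.0854,0,-0.037,-0.009,0],[0.0854,0,-0.037,-0.009,0],[0.0854,0,-0.037,-0.009,0],[0.0854,0,-0.037,-0.009,0]]'; python3 -m crank '[[0.0854,0,-0.018,-0.005,0],[0.0854,0.01,0,0,0],[0.0854,0.02,0,0,0],[0.0854,0,0,0,0],[0.0854,0,0,0,0]]'; python3 -m crank '[[0.0854,0,0,0,0],[0.0854,0,0,0,0]]'; python3 goto.py .4627 .0502 .021 .08;python3 - <<'E'
from h import *
s=save('side','side7'); c=s['image'][120:260,245:425]; cv2.imwrite('pics/s7.png',cv2.resize(c,None,fx=4,fy=4,interpolation=cv2.INTER_CUBIC))
E
```

```text
t: 14.55
tcp_pos: [0.4779, 0.0473, 0.1012]
tool_rot: [0.48, 0.519, -0.479, 0.52]
force: [0.5, 0.1, 0.7]
finger_gap: 0.999
t: 15.05
tcp_pos: [0.4622, 0.0504, 0.0704]
tool_rot: [0.48, 0.519, -0.48, 0.52]
force: [0.6, -0.1, -0.0]
finger_gap: 1.004
t: 15.25
tcp_pos: [0.4619, 0.0505, 0.0712]
tool_rot: [0.48, 0.519, -0.479, 0.52]
force: [-0.5, -0.4, -0.8]
finger_gap: 1.0
t 15.25 tcp [0.4619 0.0505 0.0712] q [-0.13  0.6   1.96 -0.    0.57 -0.21] gap mm 85.4 F [-0.5 -0.4 -0.8]
toolx [ 0.001 -0.    -1.   ] y [0.997 0.08  0.001] z [ 0.08  -0.997  0.   ]
world d [ 0.0008 -0.0003 -0.0502] tool now [0.0502 0.0007 0.0003]
turn about tool x -0.0 tool shift after turn [0.0502 0.0007 0.0003]
```

View pics/s7.png

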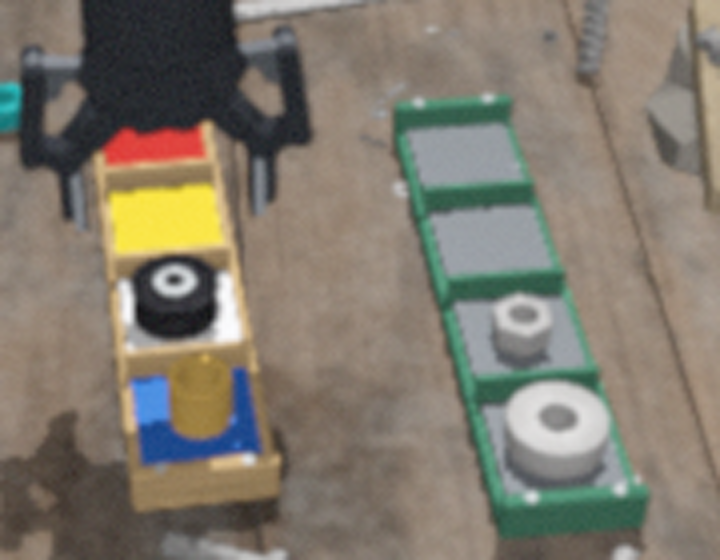

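```bash
python3 - <<'E'
from h import *
s=load('side7')
for p,z in(((523,315),.031),((558,418),.033),((175,280),.038)): print(world(s,p[0]/4+245-.4,p[1]/4+120-.4,z).round(4))
E
python3 -m crank '[[0.0854,0.025,0.001,0,0],[0.0854,0.017,0,0,0],[0.0854,0.008,0,0,0],[0.0854,0,0,0,0],[0.03,0,0,0,0]]' 40; python3 -m crank '[[0.03,0,0,0,0],[0.03,0,0,0,0],[0.03,0,0,0,0],[0.03,0,0,0,0],[0.03,0,0,0,0]]'; python3 goto.py .4627 .0502 .021 .08
```

```text
[0.6508 0.0201 0.031 ]
[ 0.6557 -0.0598  0.033 ]
[0.4646 0.0519 0.038 ]
t: 15.8
tcp_pos: [0.4623, 0.0507, 0.0212]
tool_rot: [0.48, 0.519, -0.48, 0.52]
force: [0.2, 0.4, 0.2]
finger_gap: 0.857
t: 16.3
tcp_pos: [0.4627, 0.0507, 0.0219]
tool_rot: [0.48, 0.519, -0.479, 0.52]
force: [-0.2, -0.1, 5.0]
finger_gap: 0.565
t 16.3 tcp [0.4627 0.0507 0.0219] q [-0.13  0.71  1.98  0.    0.45 -0.21] gap mm 48.3 F [-0.2 -0.1  5. ]
toolx [ 0.002 -0.    -1.   ] y [0.997 0.08  0.002] z [ 0.08  -0.997  0.   ]
world d [ 0.     -0.0005 -0.0009] tool now [0.0009 0.     0.0005]
turn about tool x 0.0 tool shift after turn [0.0009 0.     0.0005]
```

```bash
python3 -m crank '[[0.03,-0.005,0,0,0],[0.03,-0.02,0,0,0],[0.03,-0.03,0,0,0],[0.03,-0.02,0.015,-0.003,0.027],[0.03,0,0.035,-0.007,0]]'; python3 -m crank '[[0.03,0,0.037,-0.008,0],[0.03,0,0.037,-0.008,0],[0.03,0,0.037,-0.008,0],[0.03,0,0.024,-0.004,0],[0.03,0.02,0,0,0]]';python3 -m crank '[[0.03,0.02,0,0,0],[0.03,0,0,0,0],[0.03,0,0,0,0],[0.03,0,0,0,0],[0.03,0,0,0,0]]'; python3 goto.py .6457 .0986 .0222 .053;python3 - <<'E'
from h import *
s=save('side','side8'); c=s['image'][100:220,320:440]; cv2.imwrite('pics/s8.png',cv2.resize(c,None,fx=5,fy=5,interpolation=cv2.INTER_CUBIC))
E
```

```text
t: 16.8
tcp_pos: [0.5094, 0.0639, 0.0984]
tool_rot: [0.487, 0.513, -0.487, 0.513]
force: [0.8, -0.2, -2.3]
finger_gap: 0.568
t: 17.3
tcp_pos: [0.6514, 0.0995, 0.0789]
tool_rot: [0.489, 0.51, -0.483, 0.517]
force: [-0.3, -0.2, -1.6]
finger_gap: 0.568
t: 17.8
tcp_pos: [0.6454, 0.0988, 0.0571]
tool_rot: [0.487, 0.512, -0.486, 0.514]
force: [-0.4, -0.1, -1.1]
finger_gap: 0.565
t 17.8 tcp [0.6454 0.0988 0.0571] q [-0.02  0.78  1.48  0.    0.88 -0.07] gap mm 48.2 F [-0.4 -0.1 -1.1]
toolx [ 0.002 -0.    -1.   ] y [0.999 0.053 0.002] z [ 0.053 -0.999  0.   ]
world d [ 0.0003 -0.0002 -0.0349] tool now [0.0349 0.0002 0.0002]
turn about tool x -0.0001 tool shift after turn [0.0349 0.0002 0.0002]
```

View pics/s8.png

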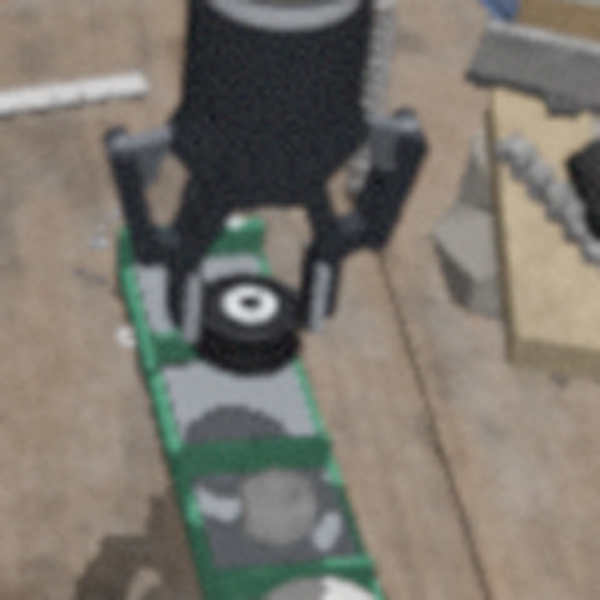

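Pulley is held level above the second bay from the left (hub at crop 250,304). Now lowering it.

```bash
python3 -m crank '[[0.03,0.015,0,0,0],[0.03,0.012,0,0,0],[0.03,0.006,0,0,0],[0.03,0,0,0,0],[0.03,0,0,0,0]]';python3 -m crank '[[0.03,0,0,0,0],[0.03,0,0,0,0]]'; python3 goto.py .6457 .0986 .0222 .053
```

```text
t: 18.35
tcp_pos: [0.6443, 0.0989, 0.022]
tool_rot: [0.486, 0.513, -0.487, 0.513]
force: [-0.5, -0.1, -1.7]
finger_gap: 0.567
t: 18.55
tcp_pos: [0.6445, 0.0989, 0.0224]
tool_rot: [0.486, 0.513, -0.487, 0.513]
force: [0.2, 0.1, -0.8]
finger_gap: 0.564
t 18.55 tcp [0.6445 0.0989 0.0224] q [-0.02  0.83  1.49  0.    0.82 -0.07] gap mm 48.2 F [ 0.2  0.1 -0.8]
toolx [-0.  0. -1.] y [ 0.999  0.053 -0.   ] z [ 0.053 -0.999 -0.   ]
world d [ 0.0012 -0.0003 -0.0002] tool now [0.0002 0.0011 0.0003]
turn about tool x -0.0 tool shift after turn [0.0002 0.0011 0.0003]
```

```bash
python3 -m crank '[[0.03,0,0.001,0,0],[0.03,0,0,0,0],[0.055,0,0,0,0],[0.07,0,0,0,0],[0.0854,0,0,0,0]]'; python3 -m crank '[[0.0854,0,0,0,0],[0.0854,-0.01,0,0,0],[0.0854,-0.03,0,0,0],[0.0854,-0.04,0,0,0],[0.0854,0,0,0,0]]'; python3 -m crank '[[0.0854,0,0,0,0],[0.0854,0,0,0,0]]'; python3 goto.py .4747 -.0318 .11 .08
```

```text
t: 19.05
tcp_pos: [0.6459, 0.0989, 0.0231]
tool_rot: [0.487, 0.513, -0.486, 0.513]
force: [0.5, -0.3, -0.6]
finger_gap: 0.955
t: 19.55
tcp_pos: [0.6501, 0.099, 0.1094]
tool_rot: [0.49, 0.51, -0.484, 0.516]
force: [0.4, -0.5, -0.0]
finger_gap: 1.002
t: 19.75
tcp_pos: [0.6448, 0.0989, 0.1023]
tool_rot: [0.486, 0.514, -0.487, 0.513]
force: [0.1, 0.4, 0.3]
finger_gap: 0.998
t 19.75 tcp [0.6448 0.0989 0.1023] q [-0.02  0.72  1.46  0.    0.96 -0.07] gap mm 85.2 F [0.1 0.4 0.3]
toolx [-0.002  0.    -1.   ] y [ 0.999  0.053 -0.002] z [ 0.053 -0.999 -0.   ]
world d [-0.1701 -0.1307  0.0077] tool now [-0.0074 -0.1768  0.1216]
turn about tool x -0.027 tool shift after turn [-0.0074 -0.18    0.1167]
```

```bash
python3 -m crank '[[0.0854,0,-0.015,0.01,-0.027],[0.0854,0,-0.03,0.02,0],[0.0854,0,-0.03,0.02,0],[0.0854,0,-0.03,0.02,0],[0.0854,0,-0.03,0.02,0]]'; python3 -m crank '[[0.0854,0,-0.03,0.02,0],[0.0854,0,-0.015,0.007,0],[0.0854,0.01,0,0,0],[0.0854,0.01,0,0,0],[0.0854,0,0,0,0]]'; python3 -m crank '[[0.0854,0,0,0,0],[0.0854,0,0,0,0]]'; python3 goto.py .4747 -.0318 .024 .08;python3 - <<'E'
from h import *
s=save('side','side9'); c=s['image'][120:260,245:425]; cv2.imwrite('pics/s9.png',cv2.resize(c,None,fx=4,fy=4,interpolation=cv2.INTER_CUBIC))
E
```

```text
t: 20.25
tcp_pos: [0.5157, -0.0016, 0.1015]
tool_rot: [0.479, 0.521, -0.48, 0.519]
force: [0.7, -0.3, 0.1]
finger_gap: 1.001
t: 20.75
tcp_pos: [0.4752, -0.0312, 0.0809]
tool_rot: [0.479, 0.521, -0.48, 0.519]
force: [-0.5, 0.8, -0.3]
finger_gap: 1.0
t: 20.95
tcp_pos: [0.476, -0.0313, 0.0825]
tool_rot: [0.479, 0.52, -0.479, 0.52]
force: [-0.3, 0.6, -0.2]
finger_gap: 0.996
t 20.95 tcp [ 0.476  -0.0313  0.0825] q [-0.3   0.59  1.93  0.    0.63 -0.38] gap mm 85.1 F [-0.3  0.6 -0.2]
toolx [ 0. -0. -1.] y [0.997 0.081 0.   ] z [ 0.081 -0.997  0.   ]
world d [-0.0013 -0.0005 -0.0585] tool now [ 0.0585 -0.0013  0.0004]
turn about tool x 0.0011 tool shift after turn [ 0.0585 -0.0013  0.0004]
```

View pics/s9.png

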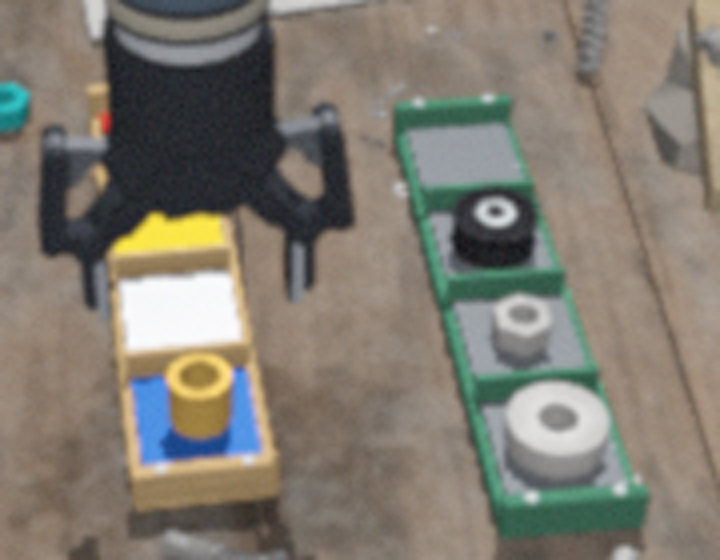

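```bash
python3 - <<'E'
from h import *
s=load('side9')
for p,z in(((496,212),.038),((200,374),.045)): print(world(s,p[0]/4+245-.4,p[1]/4+120-.4,z).round(4))
E
python3 -m crank '[[0.0854,0.02,-0.001,0,0],[0.0854,0.02,0,0,0],[0.0854,0.012,0,0,0],[0.0854,0.005,0,0,0],[0.015,0,0,0,0]]' 35; python3 -m crank '[[0.015,0,0,0,0],[0.015,0,0,0,0],[0.015,0,0,0,0],[0.015,0,0,0,0],[0.015,0,0,0,0]]';python3 -m crank '[[0.015,0,0,0,0],[0.015,0,0,0,0]]'; python3 goto.py .4747 -.0318 .024 .08
```

```text
[0.6474 0.0996 0.038 ]
[ 0.4761 -0.0295  0.045 ]
t: 21.5
tcp_pos: [0.4742, -0.0317, 0.0254]
tool_rot: [0.479, 0.52, -0.48, 0.519]
force: [-1.2, 0.6, -0.3]
finger_gap: 0.859
t: 22.0
tcp_pos: [0.4747, -0.0319, 0.0267]
tool_rot: [0.48, 0.519, -0.479, 0.52]
force: [-0.2, 0.3, 5.8]
finger_gap: 0.372
t: 22.2
tcp_pos: [0.4747, -0.0319, 0.0267]
tool_rot: [0.48, 0.519, -0.479, 0.52]
force: [-0.6, 1.0, 6.0]
finger_gap: 0.373
t 22.2 tcp [ 0.4747 -0.0319  0.0267] q [-0.3   0.7   1.95 -0.    0.49 -0.38] gap mm 31.8 F [-0.6  1.   6. ]
toolx [ 0.001 -0.    -1.   ] y [0.997 0.08  0.001] z [ 0.08  -0.997  0.001]
world d [ 0.      0.0001 -0.0027] tool now [ 0.0027  0.     -0.0001]
turn about tool x 0.0002 tool shift after turn [ 0.0027  0.     -0.0001]
```

```bash
python3 -m crank '[[0.015,-0.005,0,0,0],[0.015,-0.02,0,0,0],[0.015,-0.03,0,0,0],[0.015,-0.03,0,0,0],[0.015,0,0.013,-0.015,0.027]]'; python3 -m crank '[[0.015,0,0.027,-0.03,0],[0.015,0,0.027,-0.03,0],[0.015,0,0.027,-0.03,0],[0.015,0,0.027,-0.03,0],[0.015,0,0.027,-0.03,0]]';python3 -m crank '[[0.015,0,0.02,-0.024,0],[0.015,0,0.01,-0.012,0],[0.015,0,0,0,0],[0.015,0,0,0,0],[0.015,0,0,0,0]]'; python3 goto.py .6415 .1785 .027 .053;python3 - <<'E'
from h import *
s=save('side','side10'); c=s['image'][70:190,310:430]; cv2.imwrite('pics/s10.png',cv2.resize(c,None,fx=5,fy=5,interpolation=cv2.INTER_CUBIC))
E
```

```text
t: 22.7
tcp_pos: [0.4871, -0.017, 0.1141]
tool_rot: [0.488, 0.511, -0.487, 0.514]
force: [1.3, -0.6, -1.6]
finger_gap: 0.373
t: 23.2
tcp_pos: [0.6132, 0.1426, 0.1108]
tool_rot: [0.486, 0.513, -0.487, 0.513]
force: [1.2, -0.2, -1.9]
finger_gap: 0.37
t: 23.7
tcp_pos: [0.6397, 0.1776, 0.1104]
tool_rot: [0.486, 0.513, -0.487, 0.512]
force: [-0.1, 0.2, -1.1]
finger_gap: 0.372
t 23.7 tcp [0.6397 0.1776 0.1104] q [ 0.1   0.72  1.42 -0.    1.    0.05] gap mm 31.8 F [-0.1  0.2 -1.1]
toolx [-0.002 -0.001 -1.   ] y [ 0.999  0.052 -0.002] z [ 0.052 -0.999  0.   ]
world d [ 0.0018  0.0009 -0.0834] tool now [ 0.0834  0.0021 -0.0009]
turn about tool x -0.0009 tool shift after turn [ 0.0834  0.0021 -0.0009]
```

View pics/s10.png

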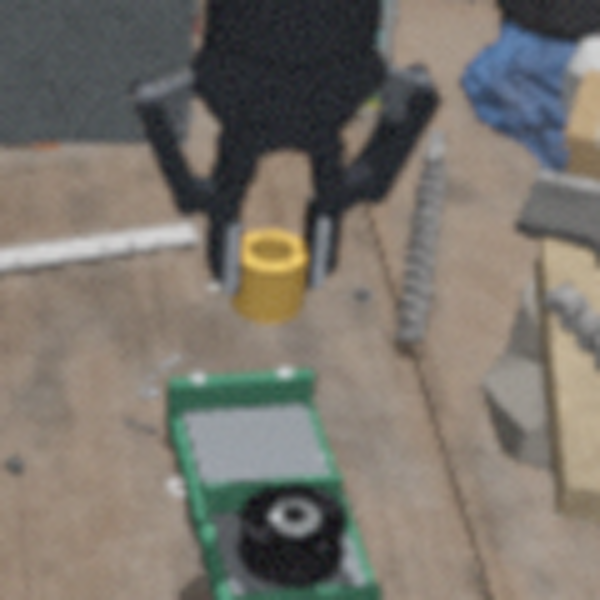

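```bash
python3 -m crank '[[0.015,0.02,0.002,-0.001,0],[0.015,0.025,0,0,0],[0.015,0.02,0,0,0],[0.015,0.01,0,0,0],[0.015,0,0,0,0]]';python3 -m crank '[[0.015,0,0,0,0],[0.015,0,0,0,0],[0.015,0,0,0,0]]'; python3 goto.py .6415 .1785 .027 .053
```

```text
t: 24.25
tcp_pos: [0.6414, 0.1789, 0.0343]
tool_rot: [0.486, 0.514, -0.488, 0.512]
force: [0.0, -0.1, -1.2]
finger_gap: 0.368
t: 24.55
tcp_pos: [0.6438, 0.1799, 0.0371]
tool_rot: [0.487, 0.513, -0.486, 0.514]
force: [-0.2, -0.1, -1.3]
finger_gap: 0.368
t 24.55 tcp [0.6438 0.1799 0.0371] q [ 0.11  0.83  1.44 -0.    0.87  0.05] gap mm 31.4 F [-0.2 -0.1 -1.3]
toolx [ 0.002  0.    -1.   ] y [0.999 0.053 0.002] z [ 0.053 -0.999 -0.   ]
world d [-0.0023 -0.0014 -0.0101] tool now [ 0.0101 -0.0024  0.0012]
turn about tool x 0.0 tool shift after turn [ 0.0101 -0.0024  0.0012]
```

```bash
python3 -m crank '[[0.015,0.005,-0.002,0.001,0],[0.015,0.004,0,0,0],[0.015,0,0,0,0],[0.015,0,0,0,0],[0.015,0,0,0,0]]'; python3 goto.py .6415 .1785 .027 .053
```

```text
t: 25.05
tcp_pos: [0.6407, 0.1786, 0.0268]
tool_rot: [0.486, 0.513, -0.487, 0.513]
force: [-1.5, -0.5, 1.8]
finger_gap: 0.372
t 25.05 tcp [0.6407 0.1786 0.0268] q [ 0.1   0.84  1.45 -0.    0.85  0.05] gap mm 31.7 F [-1.5 -0.5  1.8]
toolx [-0.001 -0.    -1.   ] y [ 0.999  0.053 -0.001] z [ 0.053 -0.999  0.   ]
world d [ 0.0008 -0.0001  0.0002] tool now [-0.0002  0.0008  0.0002]
turn about tool x 0.0 tool shift after turn [-0.0002  0.0008  0.0002]
```

Seated within 1 mm. I'll release, withdraw and check from both cameras.

```bash
python3 -m crank '[[0.035,0,0,0,0],[0.05,0,0,0,0],[0.07,0,0,0,0],[0.0854,0,0,0,0],[0.0854,0,0,0,0]]'; python3 -m crank '[[0.0854,-0.01,0,0,0],[0.0854,-0.03,0,0,0],[0.0854,-0.04,0,0,0],[0.0854,-0.04,0,0,0],[0.0854,-0.03,-0.03,0,0]]'; python3 -m crank '[[0.0854,0,-0.04,-0.03,0],[0.0854,0,-0.04,-0.03,0],[0.0854,0,-0.04,-0.03,0],[0.0854,0,-0.04,-0.03,0],[0.0854,0,-0.03,-0.03,0]]';python3 -m crank '[[0.0854,0,0,-0.04,0],[0.0854,0,0,-0.04,0],[0.0854,0,0,-0.03,0],[0.0854,0,0,0,0],[0.0854,0,0,0,0]]';python3 - <<'E'
from h import *
s=save('side','side11'); c=s['image'][130:260,330:420]; cv2.imwrite('pics/s11.png',cv2.resize(c,None,fx=4.5 and 4,fy=4,interpolation=cv2.INTER_CUBIC))
s=save('top','top11'); c=s['image'][130:250,210:370]; cv2.imwrite('pics/t11.png',cv2.resize(c,None,fx=5,fy=5,interpolation=cv2.INTER_CUBIC))
E
```

```text
t: 25.55
tcp_pos: [0.6411, 0.1787, 0.0268]
tool_rot: [0.487, 0.513, -0.487, 0.513]
force: [0.2, -0.9, 0.0]
finger_gap: 1.0
t: 26.05
tcp_pos: [0.6159, 0.177, 0.1809]
tool_rot: [0.49, 0.51, -0.484, 0.515]
force: [-0.2, -0.1, 0.6]
finger_gap: 1.0
t: 26.55
tcp_pos: [0.4105, 0.3173, 0.1777]
tool_rot: [0.486, 0.513, -0.487, 0.513]
force: [1.1, 0.7, -0.3]
finger_gap: 0.997
t: 27.05
tcp_pos: [0.4071, 0.4269, 0.1772]
tool_rot: [0.486, 0.513, -0.486, 0.514]
force: [0.6, -0.2, 0.3]
finger_gap: 1.002
```

View pics/s11.png

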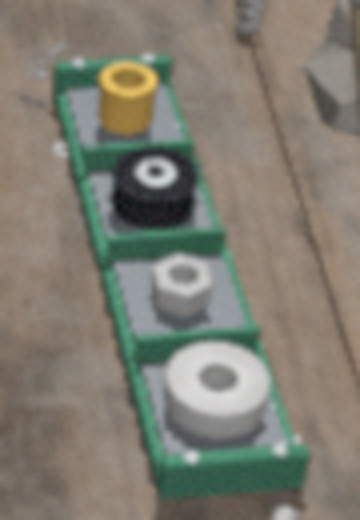

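View pics/t11.png

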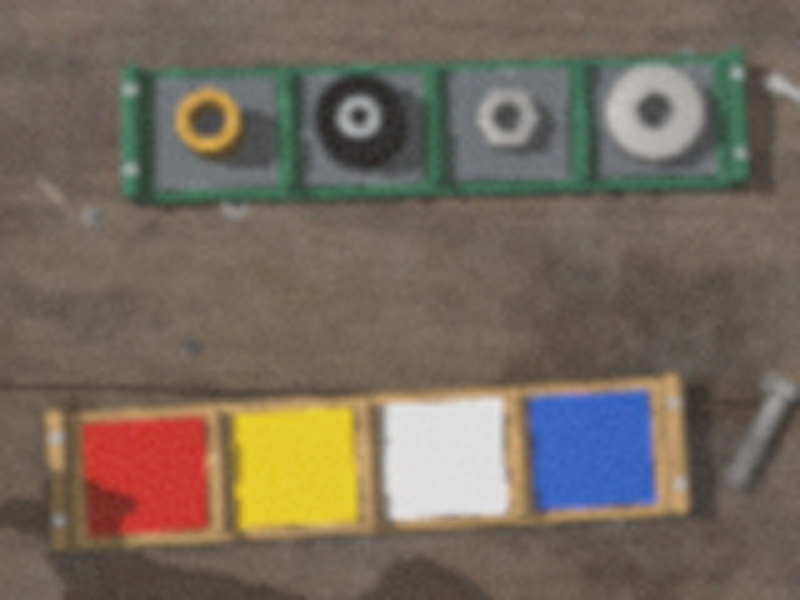

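```bash
python3 - <<'E'
from h import *
T=load('top11');S=load('side11')
ct,cs,y=np.array([.6472,.0573]),np.array([.6485,.0599]),.053
M=np.array([[np.cos(y),np.sin(y)],[-np.sin(y),np.cos(y)]])
for n,z,a,b,by in(('bush',.045,(208,121),(129,77),.12),('pulley',.038,(359,117),(156,171),.04),('nut',.031,(508,117),(182,274),-.04),('bearing',.033,(655,112),(219,377),-.12)):
    p=world(T,a[0]/5+210-.4,a[1]/5+130-.4,z)[:2]; q=world(S,b[0]/4+330-.4,b[1]/4+130-.4,z)[:2]
    print(n,((M@(p-ct)-[0,by])*1e3).round(1),((M@(q-cs)-[0,by])*1e3).round(1))
E
```

```text
bush [-1.6  0.5] [0.7 1.6]
pulley [0.1 0.3] [1.2 0.6]
nut [-0.4  0.2] [-0.2  1. ]
bearing [-0.3  0.7] [1.5 0.7]
```

All four parts are within about 2 mm of their pad centres, flat, and the gripper is well clear. Handing in.

```bash
python3 -c "
from station import manip
print(manip.sign_off())"
```

```text
the job is handed in; nothing more can be done
None
```

I moved all four parts to the green rack in reverse order and handed the job in. From left to right it now holds the bush, pulley, nut and bearing. The turquoise nut look-alike was left alone, and the clock stood at about 27 s of the allowed 93 s.

- **Position:** the last pictures from both cameras show every part upright or flat, within about 2 mm of its pad centre. The gripper was open and well clear.
- **Camera disagreement:** the two cameras differ by roughly 1–3 mm in absolute position, so I aimed at the average of the two. They still differ by up to about 2.5 mm on the bush: the top camera puts it 1.6 mm in front of the pad's centre, the side camera 0.7 mm behind it.
- **Nut placement:** it first touched down about 2 mm off in x and pressed the pad with about 10 N. I lifted it slightly, shifted it and released it on centre.

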